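# Clear the bottle off the blister card press and latch the press shut

### The arm

A 6-joint arm with a two-finger parallel gripper is mounted at the origin on the work surface. World frame = base frame: x ahead of the robot, y to its left, z up, the work surface at z = 0. Lengths are in m, angles in degrees, forces in N, time in s.
With the tool pointing down it reaches from about 0.325 to 0.775 m from the base axis. Payload 5.5 kg.
Tool frame: the origin (TCP) lies at the centre of the arm's flange, where the gripper is bolted on; the fingertips stand 182 mm ahead of it and the grasp point (between the pads) lies 163 mm ahead of it; z points along the fingers, y is the line along which they close (so a half turn about z gives the same grasp; the last joint's range is limited). The gripper opens to 88 mm and grips with 3 to 60 N. Pads are 20 mm wide; open, the fingers measure 115 mm over their backs; the gripper's body (75 mm by 178 mm) begins 61 mm behind the grasp point.
Start: joints at [67.053, 5.22, 70.514, -0, 104.267, -3.249], TCP at [0.202, 0.565, 0.405] pointing down, gripper open.
Joint ranges: [-164.24, 164.24], [-49.07, 125.15], [9.68, 141.18], [-86.29, 266.29], [3.28, 154.24], [-151.56, 151.56]. Speed limits (degrees/s): [147.25, 147.25, 172.46, 180, 180, 180].

### API

Orientations are given as [roll, pitch, yaw] about the fixed x, y, z axes, in that order (R = Rz(yaw) Ry(pitch) Rx(roll)).
In Python, from station import r gives the robot as it stands. The module is installed in compiled form; this text tells all that it offers. Calls block until the motion is done:
- r.reach(position, orientation): joint-space move of the TCP to a pose.
- r.servo_line(position, rotation=None, speed=0.15): straight line of the TCP; rotation=None keeps the orientation; speed is the mean speed in m/s.
- r.move_joints(angles): joint-space move.
- r.let_go() and r.grab(squeeze=None): open the fingers fully, or close them until they stop; squeeze is the grip in N (None keeps the last).
- r.wait(seconds).
- r.inverse_kinematics(position, orientation): joint angles nearest the present ones, or None.
- r.sense(): the state.
- r.snapshot(name): name is "side" or "top"; returns a dict with "frame" (480x640x3 uint8, red, green, blue), "fx", "fy", "cx", "cy" (pixels), "dist_coeffs" ([k1, k2, p1, p2, k3] as OpenCV has them; the pictures are not rectified), "R" (3x3) and "t" (3): a world point X has camera coordinates R X + t. Camera axes: x right, y down, z forward; pixel columns grow to the right and rows downward; lengths in m; the calibration is good to about 2 mm. A picture is of the moment at which its call begins. There is no depth.
A pose or a line that the arm cannot do raises r.IKError and nothing moves.
- r.hand_in(): hands the job in; it is judged then, once.
The state is a dict: "clock": time; "joints": joint angles; "joint_vel": joint speeds; "joint_torque": joint torques, N m; "tcp_pos": TCP position; "orientation": TCP orientation; "contact_force": force on the tool from outside, world axes, zero at the start; "torque": the same for the moment, N m; "opening": finger opening in m; "gripper_force": force on a finger pad.
Only numpy, scipy, OpenCV 4.12 (cv2) and the standard library are available. Lean on these libraries where they do the work, as an engineer would, in place of code of your own. Each camera call takes 0.05 s, during which the arm holds its last target. There are 200 camera calls.

### The job

A stock bottle with a blue cap has been left standing on the card in the blister card press. Take it off and stand it upright in the empty bay of the grey stock tray (the one with the green card), then bring the press's raised lever all the way down by its black handle bar until the red catch holds it shut, and let go. Never tip the bottle over on the way, and leave the other two bottles in the tray and the vial where they stand.

Things in the scene. Friction and masses are not known exactly. Their poses are not given: they have to be found in the camera images.
- press: Fixed card-sealing press: grey base 285 x 170 x 12 mm, aluminium bed with a white card (top at z = 32 mm), two hinge cheeks 73 mm high at its +x end. Origin: centre of the base's underside; x points from handle end to hinge end, z up. Hinge axis along y at x = 100, z = 55 mm. A sprung red catch (hook 18 mm wide, 63 mm high) stands at x = -100 mm, y = 0, before the bed.
- hinge (a point): Point on the lever's hinge axis, mid-width, 55 mm above the counter; axes parallel to the press's.
- handle (a point): Centre of the black handle bar: round, 22 mm in diameter, 142 mm long, along the press's y, 245 mm from the hinge axis. Its middle 110 mm is free between the two blue side arms; the platen ends 60 mm short of it. Raised: about 0.30 m above the counter. Shut: 55 mm above it, at x = -145 mm in the press's frame, overhanging the base. The point turns with the lever.
- lever (a joint): Lever angle in rad: 0 raised, 1.40 shut (level); the bar's angle above level at the hinge is 1.40 - value. A spring lifts it with a few newtons at the bar unless the catch holds it. The catch rides over a steel striker on the platen in the last 0.1 rad and snaps in at about 1.38.
- bottle: White plastic stock bottle with a blue cap and yellow label, 44 mm diameter, 85 mm tall, about 0.12 kg. Starts standing on the card in the press, in the way of the platen. Origin: centre of its underside, z up.
- tray: Grey stock tray 252 x 86 mm with walls 20 mm high and a 4 mm floor, three bays in a row along its x axis, 82 mm apart (bay insides 78 x 78 mm). Origin: centre of its underside on the counter. Fixed.
- bay_card: Green card 66 x 66 x 2 mm fixed on the floor of the empty bay, whichever of the three that is. Origin: centre of its underside; its top is 6 mm above the counter.
- stock_a: Amber bottle with a white cap in another bay of the tray, 44 mm diameter, 85 mm tall, about 0.12 kg. Origin: centre of its underside. Leave it.
- stock_b: White bottle with a red cap in another bay of the tray, 44 mm diameter, 85 mm tall, about 0.12 kg. Origin: centre of its underside. Leave it.
- vial: Amber vial with a white cap, 34 mm diameter, 70 mm tall, loose on the counter. Origin: centre of its underside. Leave it.
Things that resemble listed ones, but are neither listed nor needed, are in the scene too. Leave any purple look-alike of the bottle alone.

How it is judged (in metres and radians):
On the way:
1. the blue-capped bottle stands upright in the bay with the green card, released, with the press still open (horizontal distance between bottle and bay_card below 0.03 m and z of bottle in the frame of tray below 0.014 m and angle between bottle's own z axis and vertical below 0.15 rad and linear speed of bottle below 0.03 m/s and contact force between the fingers and bottle below 0.2 N and value of joint lever below 0.6 rad), for 0.2 s.
At the end, for the whole second after the job is handed in: The bottle stands on the floor of the green-carded bay (within 30 mm of the card's centre, within 0.15 rad of upright, at rest), and the lever stays down by itself, held by the catch (joint above 1.34 of 1.40 rad, not moving) (horizontal distance between bottle and bay_card below 0.03 m and z of bottle in the frame of tray below 0.014 m and angle between bottle's own z axis and vertical below 0.15 rad and linear speed of bottle below 0.03 m/s and value of joint lever above 1.34 rad and velocity of joint lever below 0.05 rad/s); the robot touches nothing.
It fails at once if the blue-capped bottle is tipped over (more than 0.7 rad) (angle between bottle's own z axis and vertical above 0.7 rad).
It fails at once if another bottle of the tray or the vial is moved more than 30 mm or knocked over (more than 0.5 rad) (distance of any of stock_a, stock_b, vial from where it was at the start of the episode above 0.03 m or angle between any of stock_a, stock_b, vial's own z axis and vertical above 0.5 rad).
It also fails if it takes over 61 s, if anything falls off the work surface, if the arm or the gripper's body presses on something with over 40 N, if the wrist force passes 120 N, or if a joint passes its speed limit or range.

## Working session

There is one attempt and no reset: what is moved stays moved. The work goes in short steps, each a Python script; the robot and the scene stay as the last script left them, time stands still between calls to the robot, and variables do not carry over. Pictures are saved under pics/ and viewed, at most 10 in all, crops included, and the job is handed in when it is done.

```bash
mkdir -p pics; python3 - <<'E'
from station import r
import cv2,pickle
d={}
for n in("side","top"):
    s=r.snapshot(n);d[n]=s;cv2.imwrite(f"pics/{n}0.png",s["frame"][:,:,::-1])
    print(n,s["fx"],s["cx"],s["dist_coeffs"],-s["R"].T@s["t"],s["R"].tolist())
pickle.dump(d,open("d0.pkl","wb"))
print(r.sense()["clock"])
E
```

```text
side 574.8272670233491 326.51465365053724 [-0.09214445  0.          0.          0.          0.        ] [ 0.43924704 -0.88980507  0.92069819] [[0.991157159166204, -0.1323674954546931, 0.009291500451074741], [-0.07763245735587752, -0.6352432556483337, -0.7684004214719], [0.1076136022929647, 0.7608842568356619, -0.6399019145940839]]
top 588.7755457587493 326.45679194352135 [-0.02769353  0.          0.          0.          0.        ] [ 0.50257628 -0.0079009   1.4756318 ] [[-0.012210780369350428, -0.9998929026909577, -0.008067217055633817], [-0.9984471564265698, 0.01263086834166722, -0.054256216128956605], [0.05435230139072374, 0.007392179190650813, -0.9984944581820899]]
0.1
```

View pics/top0.png

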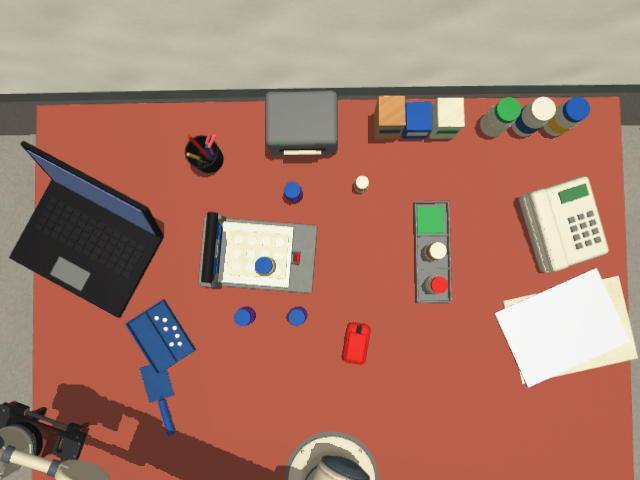

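View pics/side0.png

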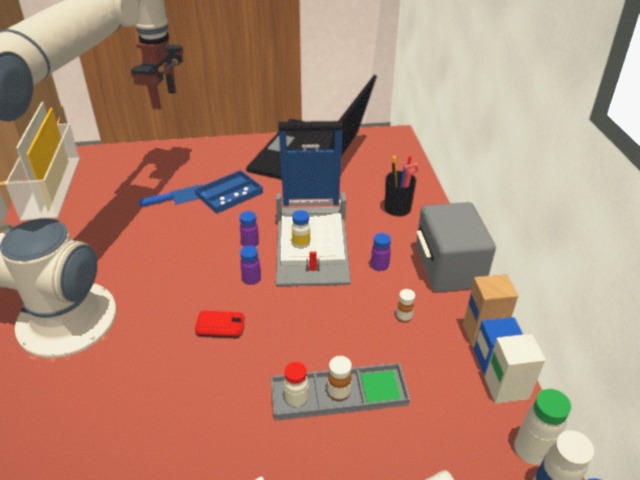

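The top view shows the bottle cap at (264,266), the green bay at (432,220), the catch at (297,258) and the raised bar at (210,248). Three purple decoys stand at (293,192), (245,317) and (297,316). The side view agrees: bottle at (301,220), green bay at (380,387). Next I'll measure positions.

```bash
cat >h.py <<'E'
import numpy as np,cv2
def ray(s,px):
    K=np.array([[s["fx"],0,s["cx"]],[0,s["fy"],s["cy"]],[0,0,1]])
    u=cv2.undistortPoints(np.array([[px]],float),K,np.array(s["dist_coeffs"]))[0,0]
    R=np.array(s["R"]);return -R.T@np.array(s["t"]),R.T@np.array([u[0],u[1],1])
def onz(s,px,z):
    c,d=ray(s,px);return c+d*(z-c[2])/d[2]
def blobs(s,lo,hi,roi,amin=15):
    x0,y0,x1,y1=roi;h=cv2.cvtColor(np.ascontiguousarray(s["frame"]),cv2.COLOR_RGB2HSV)
    m=cv2.inRange(h,np.array(lo),np.array(hi));k=np.zeros_like(m);k[y0:y1,x0:x1]=m[y0:y1,x0:x1]
    n,l,st,c=cv2.connectedComponentsWithStats(k)
    return [(st[i,4],c[i],cv2.minAreaRect(np.argwhere(l==i)[:,::-1].astype(np.float32))) for i in np.argsort(-st[:,4]) if i and st[i,4]>=amin]
def mid(a,b): # closest point of two rays
    (c,d),(e,f)=a,b
    q=np.linalg.lstsq(np.c_[d,-f],e-c,rcond=None)[0];p,o=c+d*q[0],e+f*q[1]
    return (p+o)/2,np.linalg.norm(p-o)
E
python3 - <<'E'
import pickle;from h import *
d=pickle.load(open("d0.pkl","rb"));T,S=d["top"],d["side"]
def show(n,s,lo,hi,roi,z):
    for a,c,q in blobs(s,lo,hi,roi)[:3]:
        P=[onz(s,p,z)[:2].round(4).tolist() for p in cv2.boxPoints(q)]
        print(n,a,c.round(1),"c",onz(s,c,z).round(4),"rectc",onz(s,q[0],z).round(4),P)
B=((105,120,60),(125,255,255))
show("cap",T,*B,(245,250,285,285),.117)
show("capS",S,*B,(288,208,315,226),.11)
show("green",T,(50,100,60),(75,255,255),(405,195,460,240),.006)
show("greenS",S,(50,100,60),(75,255,255),(350,360,410,410),.006)
show("catch",T,(0,200,120),(4,255,255),(285,245,305,270),.063)
G=((0,0,40),(180,60,170))
show("base",T,*G,(285,205,330,305),.012)
show("tray",T,*G,(405,190,460,310),.02)
show("bed",T,(15,5,200),(40,90,255),(215,210,300,300),.032)
show("bar",T,(0,0,0),(180,140,50),(195,205,222,300),.296)
show("barS",S,(0,0,0),(180,140,60),(270,115,345,135),.296)
E
```

```text
cap 218 [263.1 265.2] c [0.5268 0.149  0.117 ] rectc [0.5262 0.1493 0.117 ] [[0.5437, 0.1677], [0.5433, 0.1307], [0.5087, 0.1309], [0.5091, 0.1679]]
capS 191 [300.2 217.1] c [0.5249 0.1508 0.11  ] rectc [0.5259 0.1507 0.11  ] [[0.5061, 0.1719], [0.5429, 0.1822], [0.5452, 0.1301], [0.5094, 0.1204]]
green 691 [429.8 219.6] c [ 0.6377 -0.2565  0.006 ] rectc [ 0.638 -0.257  0.006] [[0.6699, -0.2251], [0.6691, -0.2903], [0.6063, -0.2888], [0.6071, -0.2238]]
greenS 969 [380.1 386.1] c [ 0.6355 -0.2561  0.006 ] rectc [ 0.6363 -0.2559  0.006 ] [[0.6037, -0.2232], [0.676, -0.2224], [0.6677, -0.2875], [0.5985, -0.2878]]
catch 33 [296.3 257. ] c [0.5466 0.0754 0.063 ] rectc [0.5465 0.0749 0.063 ] [[0.5394, 0.081], [0.5538, 0.0808], [0.5537, 0.0688], [0.5393, 0.069]]
base 1561 [302.2 257.9] c [0.5457 0.0637 0.012 ] rectc [0.5468 0.0679 0.012 ] [[0.6334, 0.1058], [0.6324, 0.0284], [0.4607, 0.0303], [0.4616, 0.1073]]
tray 2276 [431.6 258.3] c [ 0.5405 -0.2564  0.02  ] rectc [ 0.557  -0.2582  0.02  ] [[0.6827, -0.2138], [0.6838, -0.3019], [0.4325, -0.3023], [0.4314, -0.215]]
bed 3697 [256.7 252.8] c [0.5591 0.1746 0.032 ] rectc [0.5558 0.1772 0.032 ] [[0.4891, 0.2693], [0.6387, 0.2569], [0.6227, 0.0848], [0.4734, 0.0981]]
bar 732 [209.4 247.2] c [0.5611 0.2363 0.296 ] rectc [0.5611 0.2364 0.296 ] [[0.4929, 0.2534], [0.6319, 0.2408], [0.6297, 0.2193], [0.4908, 0.232]]
barS 790 [312.  127.5] c [0.5623 0.2298 0.296 ] rectc [0.5627 0.2437 0.296 ] [[0.4939, 0.297], [0.6417, 0.2796], [0.6281, 0.1934], [0.488, 0.21]]
```

```bash
cat >>h.py <<'E'
from station import r
from scipy.spatial.transform import Rotation as Ro
ex=np.array([.0906,.9959,0]);ey=np.array([-.9959,.0906,0]);ez=np.array([0,0,1.])
C=np.array([.5557,.177,0]);H=C+.1*ex+.055*ez
BOT=np.array([.5263,.1495,.032]);BAY=np.array([.637,-.2565,.006])
def bar(q,y=.03): a=1.40-q;return H+.245*(-np.cos(a)*ex+np.sin(a)*ez)+y*ey
def tool(p,t=20,flip=1,ahead=.169):
    t=np.radians(t);z=np.sin(t)*ex-np.cos(t)*ez;y=flip*(np.cos(t)*ex+np.sin(t)*ez)
    return p-ahead*z,Ro.from_matrix(np.c_[np.cross(y,z),y,z]).as_euler("xyz",degrees=True),z
E
python3 - <<'E'
from h import *
f=lambda p,o:(lambda j:None if j is None else np.round(j,0).tolist())(r.inverse_kinematics(list(p),list(o)))
for y in(84.8,-95.2):
  print(y,f(BOT+[0,0,.066+.163],[180,0,y]),f(BOT+[0,0,.40],[180,0,y]))
for y in(0,180): print(y,f(BAY+[0,0,.066+.163],[180,0,y]),f(BAY+[0,0,.40],[180,0,y]))
for fl in(1,-1):
  for q in(0,.5,1,1.42):
    P,o,z=tool(bar(q),20,fl);print(fl,q,f(P,o),f(P-.1*z,o))
print(r.sense()["orientation"],r.sense()["contact_force"])
E
```

```text
84.8 [12.0, -2.0, 92.0, -0.0, 90.0, 17.0] [12.0, -3.0, 76.0, -0.0, 107.0, 17.0]
-95.2 None None
0 [-25.0, 20.0, 71.0, -0.0, 89.0, 65.0] [-25.0, 19.0, 54.0, -0.0, 106.0, 65.0]
180 [-25.0, 20.0, 71.0, 0.0, 89.0, -115.0] [-25.0, 19.0, 54.0, 0.0, 106.0, -115.0]
1 0 [10.0, -4.0, 76.0, 20.0, 102.0, -70.0] [6.0, -2.0, 64.0, 21.0, 112.0, -70.0]
1 0.5 [-2.0, -9.0, 85.0, 20.0, 102.0, -83.0] [-6.0, -7.0, 74.0, 22.0, 112.0, -83.0]
1 1 [-11.0, -9.0, 95.0, 20.0, 96.0, -94.0] [-14.0, -9.0, 85.0, 21.0, 106.0, -94.0]
1 1.42 [-13.0, -6.0, 102.0, 20.0, 86.0, -99.0] [-17.0, -8.0, 95.0, 20.0, 97.0, -100.0]
-1 0 [10.0, -4.0, 76.0, 20.0, 102.0, 110.0] [6.0, -2.0, 64.0, 21.0, 112.0, 110.0]
-1 0.5 [-2.0, -9.0, 85.0, 20.0, 102.0, 97.0] [-6.0, -7.0, 74.0, 22.0, 112.0, 97.0]
-1 1 [-11.0, -9.0, 95.0, 20.0, 96.0, 86.0] [-14.0, -9.0, 85.0, 21.0, 106.0, 86.0]
-1 1.42 [-13.0, -6.0, 102.0, 20.0, 86.0, 81.0] [-17.0, -8.0, 95.0, 20.0, 97.0, 80.0]
[-1.79901270e+02 -4.69698982e-03  1.60301851e+02] [-0.37535093  0.35805215 -0.83750375]
```

```bash
python3 - <<'E'
from h import *
p=np.array(r.sense()["tcp_pos"])
D=[180,0,84.8]
r.servo_line([p[0],p[1],.55],speed=.2)
r.reach([.5263,.1495,.54],D)
r.servo_line(BOT+[0,0,.064+.163],speed=.15)
s=r.sense();print(s["clock"],s["contact_force"],s["tcp_pos"])
r.grab(15);s=r.sense();print(s["opening"],s["gripper_force"],s["contact_force"])
r.servo_line(BOT+[0,0,.40],speed=.12)
s=r.sense();print(s["clock"],s["opening"],s["contact_force"])
f=r.snapshot("side")["frame"];cv2.imwrite("pics/s1.png",f[:,:,::-1])
E
```

```text
4.9083 [-0.05374072 -0.34313716  0.20316598] [0.52653838 0.14953209 0.25995071]
0.04364380678159394 14.998219613917172 [ 1.67159251 -0.79078999  0.01337508]
7.2583 0.04333979246647152 [ 0.49302425  0.357852   -1.46648786]
```

View pics/s1.png

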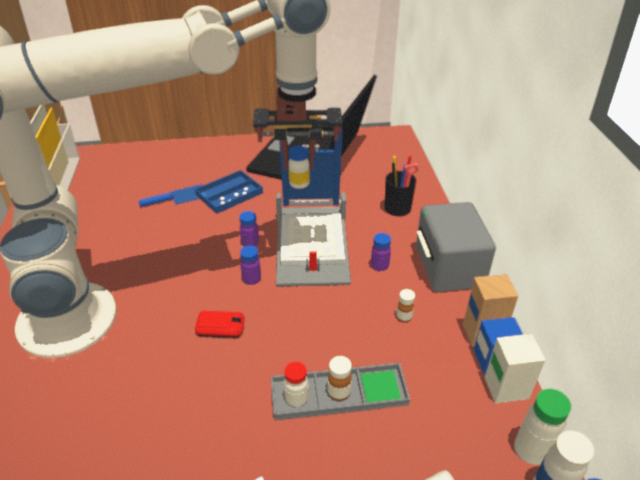

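The bottle is held upright between the fingers at (299,168), clear of the card. Next I'll place it.

```bash
python3 - <<'E'
from h import *
D=[180,0,0]
r.servo_line([.60,-.08,.432],rotation=[180,0,40],speed=.15)
r.servo_line([BAY[0],BAY[1],.40],rotation=D,speed=.13)
r.servo_line(BAY+[0,0,.227+.012],speed=.12)
f0=np.array(r.sense()["contact_force"])
for dz in(.008,.005,.003,.0015,0.0003):
    r.servo_line(BAY+[0,0,.227+dz],speed=.03);s=r.sense();print(dz,np.array(s["contact_force"])-f0)
    if s["contact_force"][2]-f0[2]>3: break
r.wait(.2);r.let_go();r.wait(.2)
r.servo_line(BAY+[0,0,.40],speed=.15)
s=r.sense();print(s["clock"],s["opening"])
for n in("side","top"):
    S=r.snapshot(n);cv2.imwrite(f"pics/{n}2.png",S["frame"][:,:,::-1])
    for z in (.091,):
      for b in blobs(S,(105,120,60),(125,255,255),(350,340,410,400) if n=="side" else (405,195,460,240),30)[:2]:print(n,b[0],b[1],onz(S,b[1],z))
E
```

```text
0.008 [-1.59436931  0.1930946  -1.10527974]
0.005 [-0.77566254  0.71638677 -0.87333369]
0.003 [ 0.09528827  0.24216615 -0.6615574 ]
0.0015 [-0.65975772 -0.00762609 -0.4669946 ]
0.0003 [ 0.13012408  0.86915498 -1.1772058 ]
15.8833 0.08788263634728118
side 332 [384.20180723 361.24096386] [ 0.6354227  -0.26324442  0.091     ]
```

View pics/side2.png

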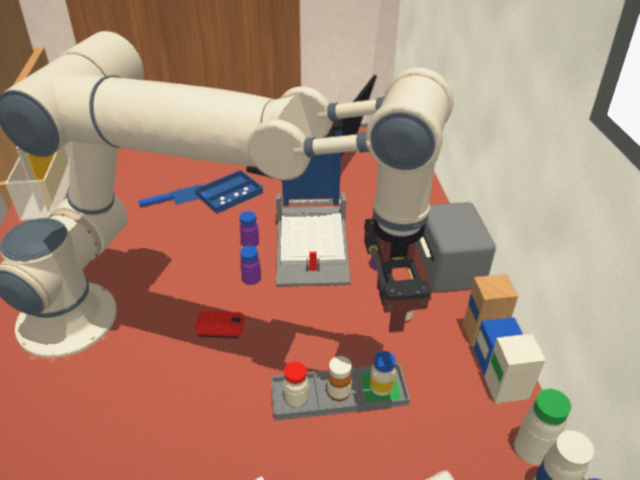

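The bottle stands upright on the green card (cap at (384,361)), and the press is clear and still open. Now I'll grip the bar.

```bash
python3 - <<'E'
from h import *
r.servo_line([.60,-.20,.52],speed=.2)
P,o,z=tool(bar(0),20,-1)
r.reach(P-.1*z,o)
r.servo_line(P,speed=.1)
s=r.sense();print(s["clock"],s["contact_force"])
r.grab(8);s=r.sense();print(s["opening"],s["gripper_force"],s["contact_force"])
f=r.snapshot("side")["frame"];cv2.imwrite("pics/s3.png",f[:,:,::-1])
E
```

```text
19.4667 [-0.20289461 -0.32145065 -0.46473054]
0.02196346710033106 7.999857813119888 [0.15421287 1.09644969 1.46677458]
```

View pics/s3.png

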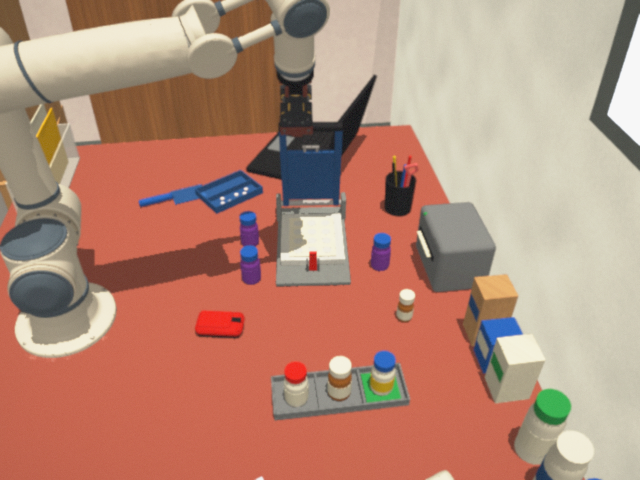

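The bar is between the fingers at about (297,128), and the opening of 22 mm matches its diameter. Next I'll follow the arc while watching the forces.

```bash
python3 - <<'E'
from h import *
r.grab(25)
qs=list(np.arange(.1,1.21,.1))+[1.25,1.3,1.34,1.37,1.39,1.41,1.425]
for q in qs:
    P,o,z=tool(bar(q),20,-1)
    r.servo_line(P,rotation=list(o),speed=.06 if q<1.25 else .03)
    s=r.sense();F=np.array(s["contact_force"]);print(round(q,3),F.round(1),round(s["opening"],4))
    if np.linalg.norm(F)>60 or s["opening"]<.02: print("stop");break
S=r.snapshot("side");cv2.imwrite("pics/s4.png",S["frame"][:,:,::-1]);print(s["clock"])
E
```

```text
0.1 [-1.   1.3  5.9] 0.0216
0.2 [-1.6  1.9  4.1] 0.0213
0.3 [-2.6  2.4  1.4] 0.0218
0.4 [-4.4  2.5  2.1] 0.0214
0.5 [-1.7  3.2  1.9] 0.0211
0.6 [-2.   2.7  1.8] 0.0213
0.7 [-0.7  3.9  1.7] 0.0211
0.8 [-0.1  3.2  1.8] 0.0211
0.9 [-0.8  2.7  1.4] 0.0212
1.0 [0.7 4.1 2.4] 0.0212
1.1 [-0.3  4.1  2.2] 0.0211
1.2 [0.3 4.6 3.3] 0.0217
1.25 [1.7 5.4 4.2] 0.0219
1.3 [-0.3  6.   7.2] 0.0215
1.34 [0.3 7.  7.1] 0.0208
1.37 [1.2 9.3 5.6] 0.021
1.39 [-5.1  7.4 15.3] 0.021
1.41 [-11.5   4.5  29.9] 0.0214
1.425 [-9.5  6.1 35.6] 0.0213
30.35
```

View pics/s4.png

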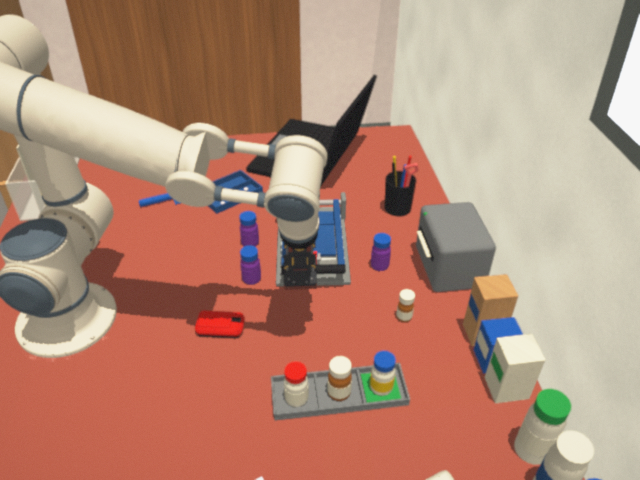

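The lever is near level with the bar at (330,268), and the force rises as it would at a stop. I'll push slightly more, then back off to test whether the catch holds.

```bash
python3 - <<'E'
from h import *
r.grab(35)
for q in(1.435,1.445,1.42,1.40,1.385,1.375):
    P,o,z=tool(bar(q),20,-1);r.servo_line(P,rotation=list(o),speed=.03)
    s=r.sense();print(q,np.round(s["contact_force"],1),round(s["opening"],4))
    if np.linalg.norm(s["contact_force"])>75:break
E
```

```text
1.435 [-16.2   2.9  43.8] 0.0214
1.445 [-17.5   3.9  48.8] 0.0214
1.42 [-4.5  7.9 28.7] 0.0215
1.4 [ 4.1 10.3 11.2] 0.0214
1.385 [ 9.6 11.4  2.5] 0.0212
1.375 [12.8 11.4 -3.9] 0.0214
```

The vertical force turns negative on backing off, so the catch is holding. Release and check.

```bash
python3 - <<'E'
from h import *
P,o,z=tool(bar(1.39),20,-1);r.servo_line(P,rotation=list(o),speed=.03)
r.let_go();r.servo_line(P-.08*z,speed=.08);r.servo_line(P-.08*z+[-.05,-.12,.15],speed=.2)
r.wait(.3);s=r.sense();print(s["clock"],s["contact_force"])
for n in("side","top"):
    S=r.snapshot(n);cv2.imwrite(f"pics/{n}5.png",S["frame"][:,:,::-1])
E
```

```text
36.2833 [-0.11670064 -0.08563951 -0.52532263]
```

View pics/side5.png

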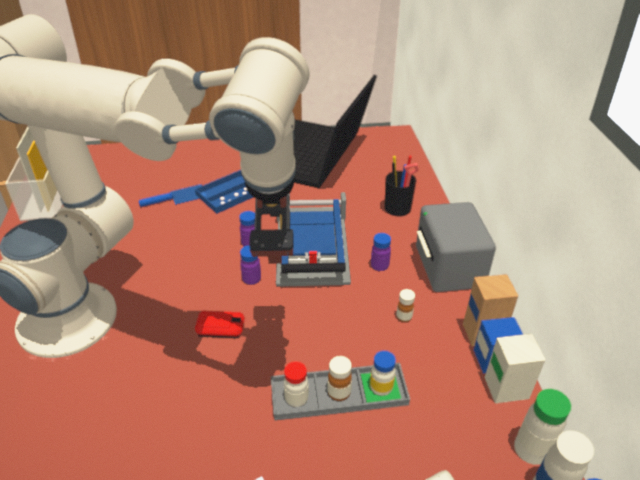

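The lever stays down unaided, with the bar at (313,266) and the red catch hooked over the striker at (313,257). The bottle is still upright in its bay at (383,375), and the robot is clear.

```bash
python3 -c "
from station import r
print(r.hand_in())"
```

```text
the job is handed in; nothing more can be done
None
```

The job is handed in: the blue-capped bottle stands upright in the green-carded bay, and the press lever is down, held by the red catch with the gripper clear; the simulator returned no verdict.

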